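# Tip the scanner's reference balls out of the notched tray into their box

## Task

Slide the grey box under the spout of the blue tip tray, then raise the tray by its orange handle so that all four balls roll out through the corner notch into the box, and lower the tray gently back down onto its rest. Do not touch the balls with the gripper, let no ball end up outside the box, leave the box standing on the table, and leave the other things on the table where they are.

Things in the scene. Friction and masses are not known exactly. Their poses are not given: they have to be found in the camera images.
- stand: Grey stand of the tip tray, fixed to the table (place and yaw vary). Origin on the table straight below the hinge; +x points from the spout towards the tray's handle, so the spout points along -x; z up. An upright plate (10 mm thick in x, 70 mm wide) at x = 0 carries the hinge; a foot plate 10 mm high runs from x = -5 to 165 mm. Beyond x = -5 mm, on the spout side, the table is clear for the box.
- hinge (a point): Middle of the tray's hinge, 85 mm above the table; the hinge axis is the stand's y axis. The point has the stand's axes and does not move when the tray is tipped.
- tray (a joint): Hinge angle of the tray, rad: 0 = down on its rest, its floor sloping 0.35 rad down away from the spout, balls in the low corner; 0.35 = floor level; 0.70 = upper stop. At 0.5 to 0.65 the balls roll out by themselves within about 1 s. Nothing holds it up: let go, it falls back. It weighs about 0.35 kg; raising it takes about 3 N at the handle.
- tray_grip (a point): Grasp point on the tray's orange handle, at the low corner: 212 mm in x and 23 mm in z from the hinge at joint 0. Axes turn with the tray; at joint 0 they are the stand's. The handle is a flat upright tab 12 mm thick in x, 44 mm wide in y; its top is 20 mm above this point. Pinch it across its thickness from above; the tool must tilt with it as the tray rises.
- tray_tip (a point): Tip of the tray's spout: the bare floor corner, 40 mm to the -x side of the hinge and 108 mm above the table when down, 79 mm at joint 0.65. Axes turn with the tray. The tray is blue, a 150 mm square set corner-on to the hinge, walls 25 mm high; they stop 55 mm short of this corner, leaving a notch 70 mm wide.
- box: Loose grey open box, 130 x 130 mm, 55 mm high, walls 5 mm, about 0.28 kg. Origin at the centre of its underside, z up. An orange tab stands on its -x wall. It catches the balls when its centre is 75 to 95 mm from the hinge on the spout side (x = -75 to -95 mm in the stand's frame), within 20 mm sideways, with about the stand's yaw, so that its tab is on the side away from the tray.
- box_grip (a point): Grasp point on the box's tab, 71 mm in -x from the box's centre and 90 mm above the table; axes as the box. The tab is 12 mm thick in x, 50 mm wide in y; its top is 20 mm above this point, and it is free above the box's rim, 55 mm high.
- ball1_center (a point): Centre of the white ball, 32 mm in diameter, about 0.03 kg, at the start in the tray's low corner.
- ball2_center (a point): Centre of the yellow ball, 32 mm in diameter, about 0.03 kg, at the start in the tray's low corner.
- ball3_center (a point): Centre of the red ball, 32 mm in diameter, about 0.03 kg, at the start in the tray's low corner.
- ball4_center (a point): Centre of the green ball, 32 mm in diameter, about 0.03 kg, at the start in the tray's low corner.
- mug: Bystander: blue mug, 80 mm wide with a handle, 95 mm high. Origin under its centre.
- calculator: Bystander: blue calculator lying flat, 85 x 185 x 22 mm. Origin under its centre, y its length.
- binoculars: Bystander: green binoculars standing upright, 42 x 102 mm, 108 mm high. Origin under its centre.
- mouse: Bystander: black computer mouse, 105 x 62 x 36 mm. Origin under its centre, x its length.
- phone: Bystander: red phone lying flat, 72 x 145 x 9 mm. Origin under its centre, y its length.
- dividers: Bystander: steel dividers lying flat, about 175 mm long in x, 45 mm wide, 14 mm high. Origin under the middle.
- notebook: Bystander: ring notebook lying flat, 105 x 148 x 13 mm. Origin under its centre.
Things that resemble listed ones, but are neither listed nor needed, are in the scene too. What is shaped like the box but pink is not meant.

How it is judged:
By the outcome, as a careful person would: the job done as asked, in the order asked, and still so for the second after the job is handed in, with the robot touching nothing.
It also fails if it takes over 56 s, if anything falls off the work surface, if the arm or the gripper's body presses on something with over 40 N, if the wrist force passes 120 N, or if a joint passes its speed limit or range.

## Robot

A 7-joint arm with a two-finger parallel gripper is mounted at the origin on the work surface. World frame = base frame: x ahead of the robot, y to its left, z up, the work surface at z = 0. Lengths are in mm, angles in rad, forces in N, time in s.
With the tool pointing down it reaches from about 400 to 850 mm from the base axis. Payload 4.4 kg.
Tool frame: the origin (TCP) lies on the centre line of the jaws, within the pads' length; the fingertips stand 19 mm ahead of it and the grasp point (between the pads) is the TCP; z points along the fingers, y is the line along which they close (so a half turn about z gives the same grasp; the last joint's range is limited). The gripper opens to 94 mm and grips with 3 to 60 N. Pads are 16 mm wide; open, the fingers measure 119 mm over their backs; the gripper's body (75 mm by 177 mm) begins 78 mm behind the grasp point.
Start: joints at [1.25, 0.628, 0.038, 1.517, -0.027, 0.996, -0.02], TCP at [163.861, -629.021, 224.478] pointing down, gripper open.
Joint ranges: [-3.06, 3.06], [-0.37, 2.12], [-1.25, 1.32], [0.18, 2.47], [-1.1, 4.24], [0.23, 1.98], [-2.94, 2.94]. Speed limits (rad/s): [2.57, 2.57, 3.14, 3.14, 3.14, 3.14, 3.14].

## Interface

Orientations are given as a unit quaternion [x, y, z, w].
In Python, from cell import robot, imaging, order gives the robot as it stands.
- The arm moves only by the tool apply_moves, never from a script. Its argument "commands" is one flat list of numbers, 4 for each row, row after row: the shift along the world's x, y, z in cm, then the turn about the world's z in degrees. A call has 1 to 12 rows; each row shifts and turns the commanded pose from where the row before left it; what a row does not reach is not made up. A row lasts 1/12 s, in which the tool goes at most 41.7 mm and 7.16 degrees, less where a joint would pass 70% of its speed; a pose out of reach is approached as far as the arm can. A call with a gripper value outside its range is refused whole. "claw" is the opening in per cent of the stroke, from 0 (shut) to 100 (fully open), set as the call begins (left out, the last holds). The fingers move at their own pace and stop on an object; "grip_force" is the grip in N (left out, the last holds). Time passes only in rows, so rows that do not move let the fingers close. It gives the time, the measured TCP pose, the force, the opening and the grip force at its end, in the units of the state.
- robot.read_state(): the state, without advancing time (a new reading comes with each control period).
- imaging.grab_frame(name): name is "scene" or "top" or "wrist"; returns a dict with "pixels" (400x640x3 uint8, red, green, blue), "depth" (400x640 float32, mm along the optical axis (not along the pixel's ray), 0 where there is no reading), "mtx" (3x3 intrinsics, pixels), "dist_coeffs" ([k1, k2, p1, p2, k3] as OpenCV has them; the pictures are not rectified), "camera_from_world" (4x4, takes a point from world to camera coordinates). Camera axes: x right, y down, z forward; pixel columns grow to the right and rows downward; lengths in mm; the calibration is good to about 2 mm. A picture is of the moment at which its call begins.
- order.finish_job(): hands the job in; it is judged then, once.
The state is a dict: "t": time; "joint_pos": joint angles; "joint_velocities": joint speeds; "joint_torque": joint torques, N m; "eef_pos": TCP position; "tool_rot": TCP orientation; "ft_force": force on the tool from outside, world axes, zero at the start; "moment": the same for the moment, N m; "opening": opening from 0.0 (shut) to 1.0 (fully open); "grip_force": force on a finger pad.
Only numpy, scipy, OpenCV 4.12 (cv2) and the standard library are available. Lean on these libraries where they do the work, as an engineer would, in place of code of your own. Each camera call takes 0.05 s, during which the arm holds its last target. There are 200 camera calls.

## Working session

There is one attempt and no reset: what is moved stays moved. The work goes in short steps, Python scripts to look and compute and a tool call to move; the robot and the scene stay as the last step left them, time stands still between calls to the robot, and variables do not carry over. Pictures are saved under pics/ and viewed, at most 10 in all, crops included, and the job is handed in when it is done.

Besides the shell and the picture viewer there is one more tool, called after "Emit:" as name(argument=value, ...), one argument or row to a line, values as JSON. apply_moves: Moves the arm, as the interface text tells. Its arguments: {"type":"object","properties":{"commands":{"type":"array"},"claw":{"type":"number"},"grip_force":{"type":"number"}},"required":["commands"]}

```bash
ls; mkdir -p pics; cat > h.py <<'E'
import numpy as np, cv2
from cell import robot, imaging, order
def grab(n):
    f=imaging.grab_frame(n); np.savez('f_%s.npz'%n,**f); return f
def load(n): return dict(np.load('f_%s.npz'%n))
def ray(f,uv):
    p=cv2.undistortPoints(np.array(uv,float).reshape(-1,1,2),f['mtx'],f['dist_coeffs']).reshape(-1,2)
    T=np.array(f['camera_from_world']);R=T[:3,:3];c=-R.T@T[:3,3]
    return c,np.c_[p,np.ones(len(p))]@R
def onz(f,uv,z):
    c,d=ray(f,uv); return c+d*((z-c[2])/d[:,2])[:,None]
def cloud(f):
    h,w=f['depth'].shape;v,u=np.mgrid[:h,:w]
    c,d=ray(f,np.c_[u.ravel(),v.ravel()]); return (c+d*f['depth'].reshape(-1,1)).reshape(h,w,3)
def save(f,n,box=None,s=1):
    im=f['pixels'][...,::-1]
    if box: im=im[box[1]:box[3],box[0]:box[2]]
    cv2.imwrite('pics/'+n,cv2.resize(im,None,fx=s,fy=s))
E
python3 - <<'E'
from h import *
for n in('scene','top','wrist'):
    f=grab(n)
    if n!='wrist': save(f,n+'0.png',s=1.25)
    T=f['camera_from_world'];print(n,-T[:3,:3].T@T[:3,3],T[2,:3])
print(robot.read_state())
E
```

```text
pics
scene [1003.8251903  -458.430298    921.20480564] [-0.45668834  0.38407416 -0.80244801]
top [ 297.41966913  -44.09585619 1426.8582473 ] [ 0.14721143 -0.011702   -0.98903582]
wrist [ 235.07909179 -609.78891224  384.39470466] [-0.24594589 -0.06198276 -0.96729972]
{'t': 0.15, 'joint_pos': array([ 1.25022047,  0.62914629,  0.03847238,  1.51808405, -0.02699007,
        0.99629037, -0.02002127]), 'joint_velocities': array([-0.00036011, -0.00181568,  0.00279465, -0.00085408, -0.00185353,
        0.00095322, -0.00054844]), 'joint_torque': array([ 1.23723636e-03, -5.50094712e+01,  1.14459280e+00, -1.86818111e+01,
       -5.22404735e-02,  2.08765303e-02,  1.12982734e-04]), 'eef_pos': array([ 163.72092662, -628.57581765,  223.77495235]), 'tool_rot': array([ 9.91899040e-01,  1.27026759e-01, -1.03501317e-04, -6.97109809e-04]), 'ft_force': array([ 0.69106644, -0.71211142,  0.55307517]), 'moment': array([-0.05413446,  0.03757892,  0.05035228]), 'grip_force': 0.0, 'opening': 1.002696608017708}
```

View pics/scene0.png

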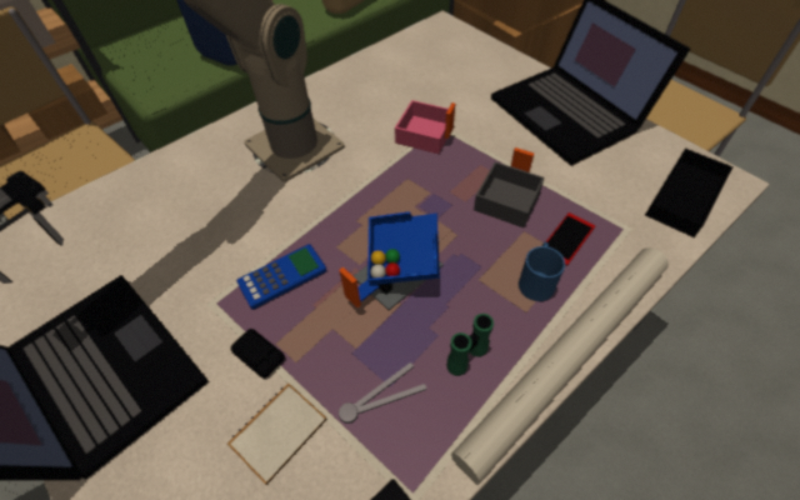

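View pics/top0.png

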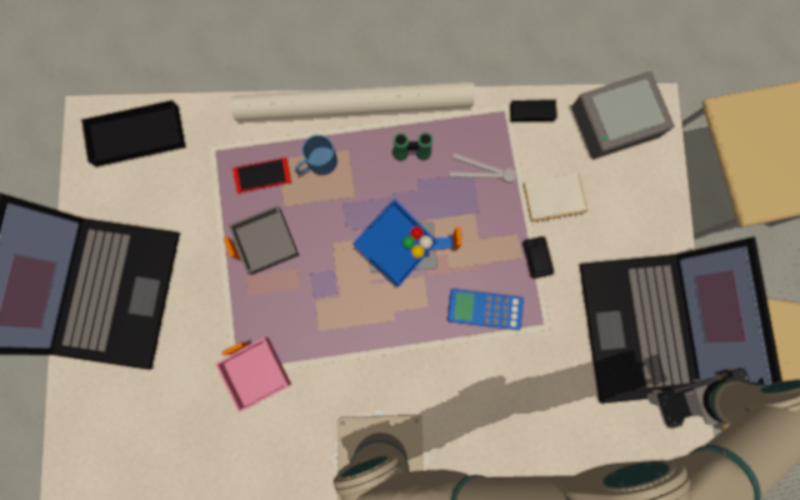

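Scene view (800-wide picture): the grey box is at (509,193) with its orange tab at (522,160). The tray handle is at (350,286). Lookalikes are the pink box at (425,127) with its tab at (450,118), and the blue calculator at (282,275). In the top view the grey box is at (265,240) with tab (231,247), and the handle is at (457,238). The pink box is at (253,373) with tab (235,348).

I choose the grey box and its tab, plus the orange tab joined to the blue tray by a blue stalk.

```bash
python3 - <<'E'
from h import *
for n in('scene','top'):
    f=load(n);P=cloud(f);hsv=cv2.cvtColor(f['pixels'],cv2.COLOR_RGB2HSV)
    m=cv2.inRange(hsv,(4,170,110),(14,255,255))
    k,l,s,c=cv2.connectedComponentsWithStats(m)
    for i in range(1,k):
        if s[i,4]<12: continue
        q=P[(l==i)&(f['depth']>0)]
        top=q[q[:,2]>np.percentile(q[:,2],60)]
        print(n,s[i],c[i].round(1),'med',np.median(q,0).round(),'top',np.median(top,0).round(1),'z',np.percentile(q[:,2],[5,50,95]).round(), 'ang',np.degrees(cv2.fitLine(q[:,:2].astype(np.float32),2,0,0,0)[:2].ravel()).round() if len(q)>5 else '')
    # blue tray & box rims in region from cloud
    b=cv2.inRange(hsv,(100,150,60),(125,255,255));k,l,s,c=cv2.connectedComponentsWithStats(b)
    for i in range(1,k):
        if s[i,4]<300: continue
        ct=cv2.findContours((l==i).astype(np.uint8),0,2)[0][0]; q=P[(l==i)&(f['depth']>0)]
        print(n,'blue',s[i],c[i].round(),np.median(q,0).round())
    # grey box: points z 45..62 near
    if n=='top':
        r=onz(f,[(212,192)],0)[0];print('box approx',r)
        w=(np.hypot(P[...,0]-r[0],P[...,1]-r[1])<120)&(P[...,2]>42)&(P[...,2]<62)
        q=P[w][:,:2].astype(np.float32);print(len(q),cv2.minAreaRect(q))
f=load('top');g=load('scene')
a=f['pixels'][145:245,150:400,::-1];b=g['pixels'][100:260,250:450,::-1]
a=cv2.resize(a,None,fx=3,fy=3);b=cv2.resize(b,(375,300))
cv2.imwrite('pics/crop1.png',np.vstack([a,np.pad(b,((0,0),(0,375),(0,0)))]))
E
```

```text
scene [357  83   7   9  32] [360.2  87.1] med [279. 330. 110.] top [278.8 330.4 112.1] z [104. 110. 113.] ang [ 24. -52.]
scene [412 119  15   6  41] [419.2 121.5] med [517. 344. 110.] top [517.3 343.3 111.2] z [106. 110. 112.] ang [53. 21.]
scene [272 214  13  13  73] [277.9 220. ] med [ 524. -198.  128.] top [ 527.  -199.7  129.5] z [123. 128. 130.] ang [ 53. -22.]
scene blue [ 287  170   64   70 2316] [324. 197.] [520. -39.  77.]
scene blue [190 196  70  50 968] [225. 222.] [ 367. -272.   20.]
top [363 182   6  18  32] [364.9 191.3] med [ 513. -191.  106.] top [ 513.8 -190.8  125.2] z [ 69. 106. 128.] ang [57.  5.]
top [180 190  12  17  39] [186.  199.2] med [505. 339.  95.] top [508.  339.2 105.5] z [ 70.  95. 113.] ang [55. 17.]
top [183 274  13   9  16] [189.8 278.3] med [275. 324.  96.] top [280.4 317.3 104.6] z [ 82.  96. 105.] ang [ 31. -48.]
top blue [ 284  161   53   67 1865] [311. 194.] [515. -36.  76.]
top blue [359 232  49  30 496] [381. 247.] [ 354. -250.   20.]
box approx [543.82505637 284.24496088   0.        ]
390 ((539.1599731445312, 285.5015869140625), (133.07577514648438, 141.43333435058594), 21.0236759185791)
```

View pics/crop1.png

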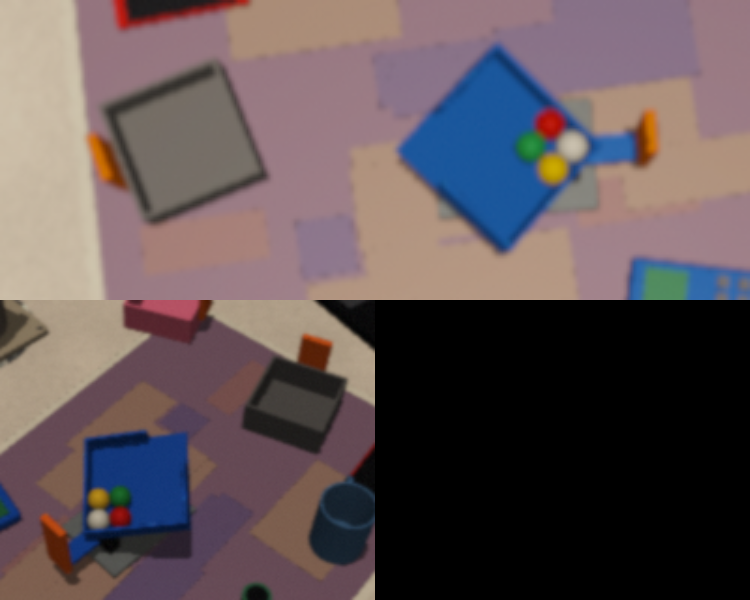

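The crop confirms it: the grey open box has an orange tab on its left side, and the tray handle sits on a blue stalk beside the four balls. Next I'll triangulate the yaw and the hinge position.

```bash
cat >> h.py <<'E'
def tri(f,a,g,b):
    c1,d1=ray(f,[a]);c2,d2=ray(g,[b]);d1=d1[0];d2=d2[0]
    s=np.linalg.lstsq(np.c_[d1,-d2],c2-c1,rcond=None)[0]
    p,q=c1+s[0]*d1,c2+s[1]*d2; return (p+q)/2,np.linalg.norm(p-q)
E
python3 - <<'E'
from h import *
f=load('top');g=load('scene')
T=lambda x,y:(150+(x+.5)/3-.5,145+(y+.5)/3-.5); S=lambda x,y:(250+x/1.875,100+(y-300)/1.875)
for nm,a,b in [('tip',(400,150),(188,433)),('cornL',(497,45),(188,531)),('cornR',(505,251),(86,439))]:
    print(nm,tri(f,T(*a),g,S(*b)))
print('tip@108',onz(f,[T(400,150)],108),onz(g,[S(188,433)],108))
print('handle@128 top-view right edge',onz(f,[T(653,112),T(656,158)],128)); print('scene top edge',onz(g,[S(43,518),S(61,544)],128))
B=onz(f,[T(104,107),T(217,62),T(267,177),T(150,222)],55);print('box top',B,B.mean(0))
e=B[2]-B[1];e2=B[1]-B[0];e3=B[3]-B[0];e4=B[2]-B[3];print([np.degrees(np.arctan2(v[1],v[0])).round(1) for v in(e,e2,e3,e4)])
B=onz(g,[S(276,357),S(347,377),S(319,437),S(244,405)],55);print('box scene',B,B.mean(0))
print([np.degrees(np.arctan2(*(B[(i+1)%4]-B[i])[1::-1])).round(1) for i in range(4)])
E
```

```text
tip (array([514.6419215 ,  53.23151203, 105.55579388]), np.float64(7.0638916604360835))
cornL (array([624.59038969, -47.10956907,  72.41223185]), np.float64(1.5523763773880206))
cornR (array([411.46964422, -51.34775675,  86.48253776]), np.float64(1.7877457242639423))
tip@108 [[512.08728693  50.20695874 108.        ]] [[517.85043728  54.83959227 108.        ]]
handle@128 top-view right edge [[ 540.29239889 -197.80387957  128.        ]
 [ 494.93543623 -198.85194779  128.        ]]
scene top edge [[ 507.82648681 -199.93501238  128.        ]
 [ 555.40736742 -207.2186221   128.        ]]
box top [[572.85683982 357.11400125  55.        ]
 [617.29659313 241.48035873  55.        ]
 [496.16514995 189.79882776  55.        ]
 [452.99200471 308.29650849  55.        ]] [534.8276469  274.17242406  55.        ]
[np.float64(-156.9), np.float64(-69.0), np.float64(-157.8), np.float64(-70.0)]
box scene [[464.22207077 315.05907844  55.        ]
 [574.53680633 365.26266357  55.        ]
 [627.8433163  231.47810693  55.        ]
 [503.87626469 195.33614301  55.        ]] [542.61961452 276.78399799  55.        ]
[np.float64(24.5), np.float64(-68.3), np.float64(-163.7), np.float64(108.3)]
```

Emit:
apply_moves(
  commands=[1.5,2,1.5,0,2,3.5,1,0,2,3.5,0.5,0,2,3.5,0,0,2,3.5,0,0,2,3.5,0,0,2,3.5,0,0,2,3.5,0,0,2,3.5,0,0,2,3.5,0,0,2,3.5,0,0,2,3.5,0,0],
)

```text
t: 1.15
eef_pos: [399.3, -222.2, 254.5]
tool_rot: [0.992, 0.127, 0.0, 0.0]
ft_force: [1.2, -0.4, 0.8]
opening: 1.003
grip_force: 0.0
```

Emit:
apply_moves(
  commands=[2,2,0,0,2,3.5,0,0,2,3.5,0,0,2,3.5,0,0,1.5,3.7,0,0,1,4,0,0,0.5,4,0,0,0,4,0,1,0,4,0,2,0,4,0,2,0,4,0,1,0,4,0,0],
)

```text
t: 2.15
eef_pos: [508.3, 219.8, 254.3]
tool_rot: [0.984, 0.179, -0.0, 0.0]
ft_force: [1.1, -0.5, -0.5]
opening: 0.996
grip_force: 0.0
```

Emit:
apply_moves(
  commands=[0,3.5,0,0,0,3,0,0,0,2,0,0,0,1,0,0,0,0,0,0,0,0,0,0],
)

```text
t: 2.65
eef_pos: [508.9, 311.8, 254.1]
tool_rot: [0.984, 0.179, -0.0, 0.001]
ft_force: [0.9, -0.2, -0.7]
opening: 1.003
grip_force: 0.0
```

```bash
python3 - <<'E'
from h import *
f=grab('wrist');save(f,'w1.png',s=1);s=robot.read_state();print(s['eef_pos'],s['tool_rot'],s['joint_pos'].round(2))
P=cloud(f);hsv=cv2.cvtColor(f['pixels'],cv2.COLOR_RGB2HSV)
m=cv2.inRange(hsv,(4,170,110),(14,255,255));k,l,st,c=cv2.connectedComponentsWithStats(m)
for i in range(1,k):
    if st[i,4]<100: continue
    q=P[(l==i)&(f['depth']>0)];t=q[q[:,2]>np.percentile(q[:,2],98)-5]
    print(st[i],c[i],'zmax',np.percentile(q[:,2],[2,50,98]),len(t),cv2.minAreaRect(t[:,:2].astype(np.float32)))
E
```

```text
[509.2168974  310.8223006  254.21508738] [ 9.84058292e-01  1.77843577e-01 -2.96651268e-04  9.23509391e-04] [-0.49  0.52 -0.16  1.63  0.1   1.   -1.9 ]
[283 150  16  56 749] [290.7329773  177.55006676] zmax [ 59.8513924  109.70833005 111.73681297] 548 ((514.5189819335938, 345.5262756347656), (48.201019287109375, 11.147645950317383), 21.827373504638672)
[ 211  346   49   35 1136] [235.14260563 360.38380282] zmax [ 67.6462084   94.1728532  110.48457274] 283 ((277.38970947265625, 333.6862487792969), (13.294767379760742, 49.72270584106445), 28.413307189941406)
```

View pics/w1.png

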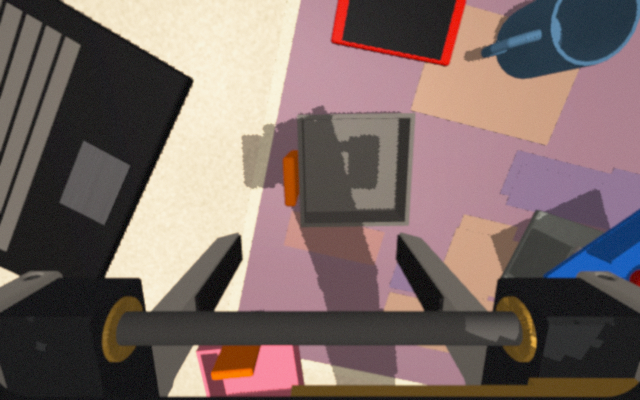

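Wrist view: the grey box's tab is at (290,178), the pink box's tab is at (235,360) and away from the path, and the mug and phone are clear. Aligning and descending.

Emit:
apply_moves(
  commands=[0.3,1.8,0,1.3,0.2,1.7,0,0,0,0,-3,0,0,0,-3.5,0,0,0,-3.5,0,0,0,-3,0,0,0,-2,0,0,0,-1,0,0,0,-0.4,0,0,0,0,0,0,0,0,0],
)

```text
t: 3.62
eef_pos: [514.9, 347.8, 91.8]
tool_rot: [0.982, 0.189, 0.001, -0.0]
ft_force: [0.1, 0.0, -0.1]
opening: 1.002
grip_force: 0.0
```

```bash
python3 - <<'E'
from h import *
s=robot.read_state();q=s['tool_rot'];print(s['eef_pos'],np.degrees(2*np.arctan2(q[1],q[0]))-90,s['ft_force'])
E
```

```text
[514.94882912 347.84709753  91.79643755] -68.15861442076894 [ 0.0761028   0.00155005 -0.14978814]
```

Close on the tab.

Emit:
apply_moves(
  commands=[0.1,-0.2,-0.1,0,0,0,0,0,0,0,0,0,0,0,0,0,0,0,0,0,0,0,0,0,0,0,0,0,0,0,0,0,0,0,0,0,0,0,0,0],
  claw=0,
  grip_force=20,
)

```text
t: 4.45
eef_pos: [514.8, 346.0, 89.4]
tool_rot: [0.982, 0.19, -0.0, 0.0]
ft_force: [-0.7, 0.9, 0.2]
opening: 0.326
grip_force: 0.0
```

Emit:
apply_moves(
  commands=[0,0,0,0,0,0,0,0,0,0,0,0,0,0,0,0,0,0,0,0,0,0,0,0],
)

```text
t: 4.95
eef_pos: [514.9, 345.9, 89.5]
tool_rot: [0.982, 0.19, -0.0, 0.0]
ft_force: [-0.1, 0.5, -0.0]
opening: 0.127
grip_force: 20.0
```

Emit:
apply_moves(
  commands=[0,-0.4,0,-0.5,0,-0.8,0,-1,0,-0.8,0,-1,0,-0.8,0,-1,0,-0.8,0,-1,0,-0.8,0,-1,0,-0.8,0,-1,0,-0.8,0,-1,0,-0.8,0,-1,0,-0.8,0,-1,0,-0.8,0,-1,0,-0.8,0,-1],
)

```text
t: 5.95
eef_pos: [514.8, 253.1, 89.5]
tool_rot: [0.996, 0.09, -0.0, 0.0]
ft_force: [-1.0, 0.6, -1.3]
opening: 0.126
grip_force: 20.0
```

Emit:
apply_moves(
  commands=[0,-0.8,0,-1,0,-0.8,0,-1,0,-0.8,0,-1,0,-0.8,0,-1,0,-0.8,0,-1,0,-0.8,0,-1,0,-0.8,0,-1,0,-0.8,0,-1,0,-0.4,0,-1,0,-0.2,0,-0.8,0,0,0,0,0,0,0,0],
)

```text
t: 6.95
eef_pos: [514.8, 184.2, 89.4]
tool_rot: [1.0, 0.005, -0.0, -0.0]
ft_force: [-0.0, -0.1, -1.6]
opening: 0.127
grip_force: 20.0
```

```bash
python3 - <<'E'
from h import *
s=robot.read_state();q=s['tool_rot'];print(s['eef_pos'],np.degrees(2*np.arctan2(q[1],q[0]))-90,s['ft_force'])
f=grab('wrist');g=grab('top');P=cloud(f);np.save('P.npy',P)
im=np.hstack([f['pixels'][60:360,120:,::-1]]);b=g['pixels'][130:260,160:400,::-1]
cv2.imwrite('pics/w2.png',np.vstack([cv2.resize(im,(520,300)),cv2.resize(b,(520,282))]))
E
```

```text
[514.80844914 184.16142411  89.42300111] -89.39185058341039 [-0.03355437 -0.06930152 -1.64700399]
```

View pics/w2.png

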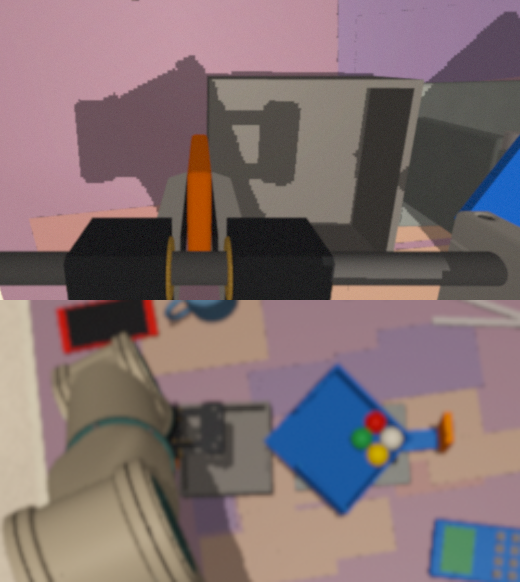

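Wrist view: the box, held by its tab, is aligned beside the stand's grey plate on the right at about (450,170). The top view shows the spout at (267,438) just beyond the box's edge. I'll measure the plate and the handle from depth.

```bash
python3 - <<'E'
from h import *
P=np.load('P.npy');f=load('wrist');hsv=cv2.cvtColor(f['pixels'],cv2.COLOR_RGB2HSV)
m=(P[...,1]>-10)&(P[...,1]<35)&(P[...,2]>20)&(P[...,2]<80)&(hsv[...,1]<90)&(abs(P[...,0]-515)<60)
q=P[m];print(len(q))
q=q[abs(q[:,1]-np.median(q[:,1]))<5]
print(np.percentile(q[:,0],[0,2,98,100]),np.median(q[:,1]),np.percentile(q[:,2],[2,98]))
v=cv2.fitLine(q[:,:2].astype(np.float32),cv2.DIST_HUBER,0,.01,.01).ravel();print(v,np.degrees(np.arctan2(v[1],v[0])))
# box rim
m=(P[...,2]>50)&(P[...,2]<60)&(hsv[...,1]<90)&(P[...,1]<175)&(P[...,1]>25)&(abs(P[...,0]-515)<75)
print('rim',P[m].min(0),P[m].max(0),cv2.minAreaRect(P[m][:,:2].astype(np.float32)))
# top view: handle
f=load('top');P=cloud(f);hsv=cv2.cvtColor(f['pixels'],cv2.COLOR_RGB2HSV)
b=(P[...,2]>15)&(hsv[...,0]>100)&(hsv[...,0]<125)&(hsv[...,1]>150)&(P[...,1]<70)&(P[...,1]>-160)&(abs(P[...,0]-515)<125)&(P[...,2]<125)&(P[...,2]>25)
q=P[b];
print('blue ext',q[q[:,0].argmin()],q[q[:,0].argmax()],q[q[:,1].argmax()])
# plane normal -> yaw
A=np.c_[q[:,:2],np.ones(len(q))]
w=np.ones(len(q),bool)
for _ in range(8):
    c=np.linalg.lstsq(A[w],q[w,2],rcond=None)[0];w=abs(A@c-q[:,2])<6
print('slope',np.hypot(c[0],c[1]),'dir',np.degrees(np.arctan2(-c[1],-c[0])),w.sum(),len(q))
E
```

```text
6471
[480.45996328 483.3434342  549.99855308 550.50773689] 19.844890050887216 [21.53071503 78.59955674]
[9.9937832e-01 3.5256039e-02 5.2067194e+02 1.9818897e+01] 2.0204408
rim [459.94826357  47.61205172  50.00479279] [579.90335598 174.97874481  57.28873727] ((519.597412109375, 111.39388275146484), (119.94829559326172, 127.05911254882812), 0.3209822475910187)
blue ext [415.24649161 -53.60572038  93.08394868] [615.76757579 -49.60645144  89.70871339] [514.60665098  50.40987274 104.78545893]
slope 0.3612722595188592 dir -87.43420067013672 1596 1932
```

Emit:
apply_moves(
  commands=[-0.1,-0.2,0,0.3,-0.1,-0.3,0,0.4,-0.1,-0.3,0,0.4,-0.1,-0.3,0,0.3,-0.05,-0.2,0,0,0,0,0,0,0,0,0,0],
)

```text
t: 7.63
eef_pos: [510.3, 170.7, 89.5]
tool_rot: [1.0, 0.017, -0.0, 0.0]
ft_force: [-0.8, 0.3, -1.0]
opening: 0.126
grip_force: 20.0
```

Emit:
apply_moves(
  commands=[0,0,0,0,0,0,0,0,0,0,0,0,0,0,0,0,0,0,0,0,0,0,0,0],
  claw=50,
)

```text
t: 8.13
eef_pos: [510.4, 171.0, 89.5]
tool_rot: [1.0, 0.017, 0.0, -0.0]
ft_force: [0.3, 0.3, -0.1]
opening: 0.488
grip_force: 0.0
```

Emit:
apply_moves(
  commands=[0,0,1.5,0,0,0,3,0,0,0,4,0,0,0,4,0,0,0,4,0,0,0,2,0,0,0,0,0],
)

```text
t: 8.72
eef_pos: [513.2, 172.1, 279.7]
tool_rot: [1.0, 0.017, 0.005, -0.002]
ft_force: [0.1, -1.2, -0.2]
opening: 0.502
grip_force: 0.0
```

```bash
python3 - <<'E'
from h import *
s=robot.read_state();q=s['tool_rot'];print(s['eef_pos'],np.degrees(2*np.arctan2(q[1],q[0]))-90,s['joint_pos'].round(2),s['opening'])
f=grab('wrist');P=cloud(f);hsv=cv2.cvtColor(f['pixels'],cv2.COLOR_RGB2HSV)
m=(P[...,2]>50)&(P[...,2]<60)&(hsv[...,1]<90)&(P[...,1]<185)&(P[...,1]>10)&(abs(P[...,0]-515)<85)
print('rim',P[m].min(0),P[m].max(0),cv2.minAreaRect(P[m][:,:2].astype(np.float32)))
for n in ('wrist','top','scene'):
  if n!='wrist': f=grab(n);P=cloud(f);hsv=cv2.cvtColor(f['pixels'],cv2.COLOR_RGB2HSV)
  m=(cv2.inRange(hsv,(4,150,90),(15,255,255))>0)&(f['depth']>0)&(P[...,1]<-170)&(P[...,2]>60)&(abs(P[...,0]-515)<70)
  q=P[m]
  if len(q)>10:
    t=q[q[:,2]>np.percentile(q[:,2],95)-6];print(n,len(q),np.percentile(q[:,2],[5,50,97]).round(),cv2.minAreaRect(t[:,:2].astype(np.float32)))
E
```

```text
[513.20866017 172.08338221 279.70281352] -88.01190955022149 [-0.31  0.41 -0.09  1.76  0.04  0.97 -1.96] 0.5016846860549093
rim [444.84896569  14.13340601  50.01099071] [578.83424654 166.96938284  59.7546484 ] ((512.1898803710938, 89.14959716796875), (129.76541137695312, 152.55084228515625), 1.958691120147705)
wrist 850 [61. 74. 89.] ((521.884765625, -191.3250274658203), (39.79432678222656, 3.9759109020233154), 3.252224922180176)
top 62 [ 68. 114. 130.] ((521.7802124023438, -194.86106872558594), (9.269471168518066, 38.96883010864258), 88.97615814208984)
scene 95 [ 82. 127. 130.] ((524.1907348632812, -197.60842895507812), (41.93986511230469, 12.711660385131836), 1.0688203573226929)
```

Box placed and released. Next I turn 90° to pinch the handle across its width, so it can pivot in the pads because the tool cannot tilt.

Emit:
apply_moves(
  commands=[0,-1.5,0,6,0,-2.5,0,6,0,-2.5,0,6,0,-2.5,0,6,0,-2.5,0,6,0,-2.5,0,6,0,-2.5,0,6,0,-2.5,0,6,0,-2.5,0,6,0.2,-2.5,0,6,0.2,-2.5,0,6,0.2,-2.5,0,6],
  claw=85,
)

```text
t: 9.87
eef_pos: [515.0, -120.0, 272.3]
tool_rot: [0.797, 0.604, -0.001, -0.002]
ft_force: [-0.1, -0.5, -0.7]
opening: 0.849
grip_force: 0.0
```

Emit:
apply_moves(
  commands=[0.2,-2,-1,6,0.2,-2,-1,6,0,-1.5,-1,6,0,-1,-1,0,0,-0.5,0,0,0,0,0,0,0,0,0,0],
)

```text
t: 10.45
eef_pos: [520.4, -188.0, 234.2]
tool_rot: [0.695, 0.719, 0.0, -0.001]
ft_force: [0.1, 0.3, -0.0]
opening: 0.85
grip_force: 0.0
```

```bash
python3 - <<'E'
from h import *
s=robot.read_state();q=s['tool_rot'];print(s['eef_pos'],q,np.degrees(2*np.arctan2(q[1],q[0]))-90,s['joint_pos'].round(2),s['opening'])
f=grab('wrist');save(f,'w3.png');P=cloud(f);hsv=cv2.cvtColor(f['pixels'],cv2.COLOR_RGB2HSV)
m=(cv2.inRange(hsv,(4,150,90),(15,255,255))>0)&(f['depth']>0)&(P[...,1]<-150)&(P[...,2]>60)&(abs(P[...,0]-515)<70)
q=P[m];print(len(q))
t=q[q[:,2]>np.percentile(q[:,2],95)-6];print(np.percentile(q[:,2],[5,50,97]).round(),cv2.minAreaRect(t[:,:2].astype(np.float32)))
E
```

```text
[ 520.39189198 -188.00101055  234.24412104] [ 6.95007644e-01  7.19002125e-01  1.91133222e-04 -5.31519620e-04] 1.944329684857479 [ 0.56  0.5  -0.39  1.77  0.23  0.92  0.1 ] 0.8503176943266336
1280
[ 68. 123. 129.] ((523.145263671875, -196.43814086914062), (42.09822082519531, 11.504973411560059), 2.1022849082946777)
```

View pics/w3.png

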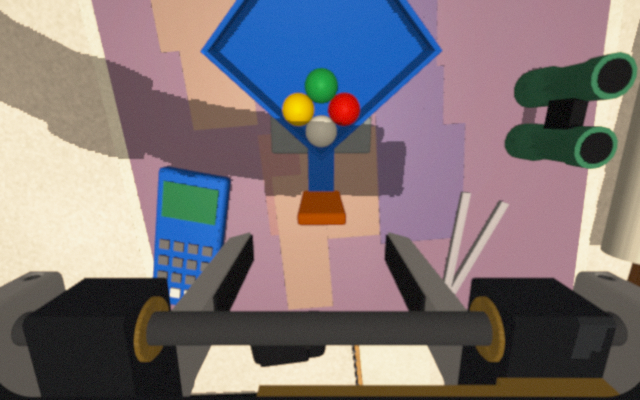

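Wrist view: the handle top is at (321,208), centred between the fingers, with the balls at about (320,105) well clear. Descending and gripping.

Emit:
apply_moves(
  commands=[0.3,-0.5,-2,0,0,-0.4,-3,0,0,0,-3,0,0,0,-2.5,0,0,0,-1.5,0,0,0,-0.6,0,0,0,0,0,0,0,0,0],
)

```text
t: 11.17
eef_pos: [524.3, -197.3, 109.4]
tool_rot: [0.694, 0.72, 0.0, 0.001]
ft_force: [1.0, -0.4, 0.5]
opening: 0.85
grip_force: 0.0
```

Emit:
apply_moves(
  commands=[0,0,0,0,0,0,0,0,0,0,0,0,0,0,0,0,0,0,0,0,0,0,0,0,0,0,0,0,0,0,0,0,0,0,0,0,0,0,0,0],
  claw=0,
  grip_force=15,
)

```text
t: 12.0
eef_pos: [523.0, -198.2, 108.7]
tool_rot: [0.695, 0.719, -0.0, -0.0]
ft_force: [-2.5, -0.1, 4.8]
opening: 0.465
grip_force: 15.0
```

Emit:
apply_moves(
  commands=[0,0.06,0.53,0,0,0.08,0.53,0,0,0.09,0.52,0,0,0.1,0.52,0,0,0.12,0.52,0,0,0.13,0.52,0,-0.01,0.14,0.51,0,-0.01,0.16,0.51,0,-0.01,0.17,0.5,0,-0.01,0.18,0.5,0,-0.01,0.2,0.5,0,-0.01,0.2,0.49,0],
)

```text
t: 13.0
eef_pos: [522.3, -181.4, 170.3]
tool_rot: [0.695, 0.719, -0.0, -0.0]
ft_force: [-3.2, 1.4, -5.0]
opening: 0.463
grip_force: 15.0
```

Emit:
apply_moves(
  commands=[-0.01,0.22,0.48,0,-0.01,0.23,0.48,0,-0.01,0.25,0.47,0,-0.01,0.25,0.47,0,-0.01,0.27,0.46,0,-0.01,0.27,0.46,0,-0.01,0.29,0.45,0,-0.01,0.29,0.45,0,-0.01,0.31,0.43,0,-0.01,0.32,0.43,0,-0.01,0.33,0.42,0,-0.01,0.34,0.41,0],
)

```text
t: 14.0
eef_pos: [521.1, -147.8, 224.4]
tool_rot: [0.695, 0.719, -0.0, -0.0]
ft_force: [-5.5, -0.5, -4.8]
opening: 0.468
grip_force: 15.0
```

Emit:
apply_moves(
  commands=[0,0,0,0,0,0,0,0,0,0,0,0,0,0,0,0,0,0,0,0,0,0,0,0,0,0,0,0,0,0,0,0,0,0,0,0,0,0,0,0,0,0,0,0,0,0,0,0],
)

```text
t: 15.0
eef_pos: [521.1, -147.8, 224.5]
tool_rot: [0.695, 0.719, -0.0, -0.0]
ft_force: [-6.5, 0.9, -2.6]
opening: 0.468
grip_force: 15.0
```

Emit:
apply_moves(
  commands=[0,0,0,0,0,0,0,0,0,0,0,0,0,0,0,0,0,0,0,0,0,0,0,0,0,0,0,0,0,0,0,0,0,0,0,0,0,0,0,0,0,0,0,0,0,0,0,0],
)

```text
t: 16.0
eef_pos: [521.1, -147.7, 224.5]
tool_rot: [0.695, 0.719, -0.0, -0.0]
ft_force: [-6.5, 0.1, -1.4]
opening: 0.467
grip_force: 15.0
```

```bash
python3 - <<'E'
from h import *
f=grab('scene');g=grab('top')
a=f['pixels'][110:270,230:460,::-1];b=g['pixels'][130:260,170:400,::-1]
cv2.imwrite('pics/t1.png',np.vstack([cv2.resize(a,(460,320)),cv2.resize(b,(460,260))]))
E
```

```text
(no output)
```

View pics/t1.png

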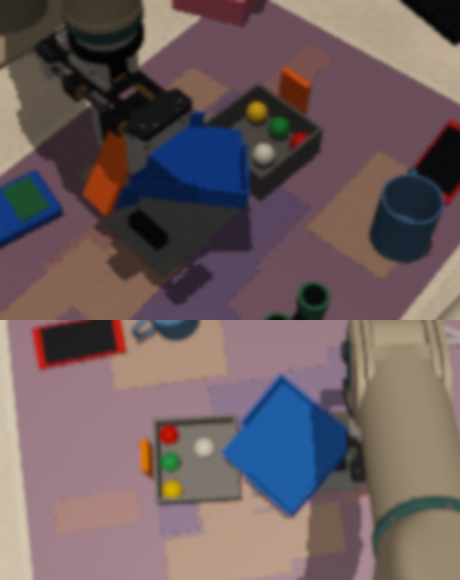

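All four balls are in the box: red (168,434), green (170,461), yellow (172,489) and white (204,447) in the lower view. The tray is tipped and empty, so I lower it along the reversed path.

Emit:
apply_moves(
  commands=[0.01,-0.34,-0.41,0,0.01,-0.33,-0.42,0,0.01,-0.32,-0.43,0,0.01,-0.31,-0.43,0,0.01,-0.29,-0.45,0,0.01,-0.29,-0.45,0,0.01,-0.27,-0.46,0,0.01,-0.27,-0.46,0,0.01,-0.25,-0.47,0,0.01,-0.25,-0.47,0,0.01,-0.23,-0.48,0,0.01,-0.22,-0.48,0],
)

```text
t: 17.1
eef_pos: [522.4, -182.3, 170.2]
tool_rot: [0.695, 0.719, -0.0, -0.0]
ft_force: [-6.4, -1.5, -0.4]
opening: 0.466
grip_force: 15.0
```

Emit:
apply_moves(
  commands=[0.01,-0.2,-0.49,0,0.01,-0.2,-0.5,0,0.01,-0.18,-0.5,0,0.01,-0.17,-0.5,0,0.01,-0.16,-0.51,0,0.01,-0.14,-0.51,0,0,-0.13,-0.52,0,0,-0.12,-0.52,0,0,-0.1,-0.52,0,0,-0.09,-0.52,0,0,-0.05,-0.3,0,0,-0.03,-0.2,0],
)

```text
t: 18.1
eef_pos: [523.0, -198.2, 114.1]
tool_rot: [0.695, 0.719, -0.001, -0.0]
ft_force: [-5.2, -0.9, -0.2]
opening: 0.47
grip_force: 15.0
```

Emit:
apply_moves(
  commands=[0,-0.02,-0.15,0,0,-0.02,-0.15,0,0,-0.01,-0.1,0,0,-0.01,-0.1,0,0,0,-0.05,0,0,0,0,0,0,0,0,0],
)

```text
t: 18.68
eef_pos: [523.0, -198.7, 111.4]
tool_rot: [0.695, 0.719, -0.001, 0.001]
ft_force: [-10.9, 0.4, 19.1]
opening: 0.468
grip_force: 15.0
```

The tray is on its rest, since the force has reversed. I relieve the press and release.

Emit:
apply_moves(
  commands=[0,0,0.1,0,0,0,0.1,0,0,0,0.05,0,0,0,0,0,0,0,0,0],
)

```text
t: 19.1
eef_pos: [523.0, -198.7, 111.6]
tool_rot: [0.695, 0.719, -0.001, 0.0]
ft_force: [-6.0, 0.1, 1.0]
opening: 0.467
grip_force: 15.0
```

Emit:
apply_moves(
  commands=[0,0,0,0,0,0,0,0,0,0,0,0,0,0,0,0,0,0,0,0,0,0,0,0,0,0,0,0,0,0,0,0],
  claw=85,
)

```text
t: 19.77
eef_pos: [523.5, -198.0, 111.1]
tool_rot: [0.695, 0.719, 0.0, 0.0]
ft_force: [-0.0, -0.2, 0.9]
opening: 0.849
grip_force: 0.0
```

Emit:
apply_moves(
  commands=[0,0,1,0,0,0,2.5,0,0,0,3.5,0,0,0,3.5,0,0,-1,3,0,-1,-2,0,0,-1,-3,0,0,-1,-3,0,0,-1,-3,0,0,0,0,0,0,0,0,0,0],
)

```text
t: 20.68
eef_pos: [482.2, -320.2, 246.5]
tool_rot: [0.696, 0.718, -0.0, 0.0]
ft_force: [0.2, 0.2, 0.8]
opening: 0.845
grip_force: 0.0
```

```bash
python3 - <<'E'
from h import *
f=grab('scene');g=grab('top')
a=f['pixels'][60:350,140:500,::-1];b=g['pixels'][90:290,160:480,::-1]
cv2.imwrite('pics/t2.png',np.vstack([cv2.resize(a,(480,350)),cv2.resize(b,(480,240))]))
P=cloud(g);hsv=cv2.cvtColor(g['pixels'],cv2.COLOR_RGB2HSV)
q=P[(cv2.inRange(hsv,(4,150,90),(15,255,255))>0)&(P[...,1]<-150)&(abs(P[...,0]-515)<70)];print(len(q),np.percentile(q[:,2],[50,97]) if len(q) else '')
P=cloud(f);hsv=cv2.cvtColor(f['pixels'],cv2.COLOR_RGB2HSV)
q=P[(cv2.inRange(hsv,(4,150,90),(15,255,255))>0)&(P[...,1]<-150)&(abs(P[...,0]-515)<70)];print(len(q),np.percentile(q[:,2],[50,97]) if len(q) else '')
E
```

```text
64 [108.33394155 129.97986988]
244 [104.17933934 129.78173404]
```

View pics/t2.png

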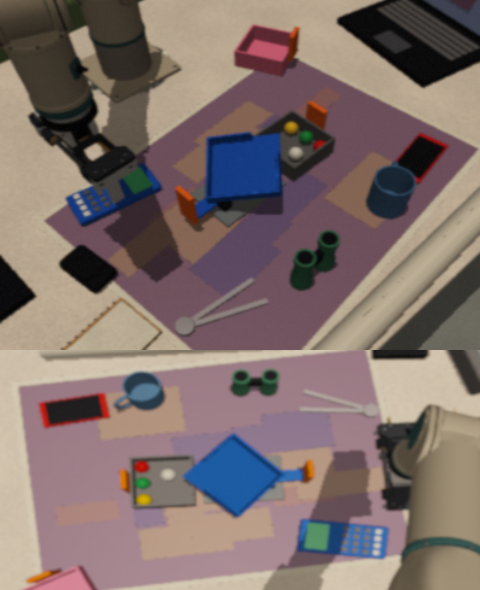

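The tray is back on its rest with the handle top at 130 mm as at the start. All four balls are in the box, at about (141,467), (143,483), (144,500) and (168,474) in the lower view. The other things are where they were, so I hand in.

```bash
python3 -c "
from cell import order
print(order.finish_job())"
```

```text
the job is handed in; nothing more can be done
None
```

The job is handed in at about 21 s: all four balls are in the grey box under the spout, the tray is back on its rest, and the last pictures show the other things in place.

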